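Stow the power strip in the hooded cable box

TASK

Take the power strip out of its holder on the bench and stow it in the grey cable box: tilt it to get its plain end in under the fixed hood, then lay it down flat on the box's floor, sockets up, the plain end well under the hood and the cable end at the notched end wall. In the holder it can be gripped only by the plain end, so it will have to be pulled forward, put down and taken again farther back. Leave the loose parts on the bench where they are, and let go of the strip at the end.

Things in the scene. Friction and masses are not known exactly. Their poses are not given: they have to be found in the camera images.
- power_strip: White 4-socket power strip, about 0.3 kg, 54 mm wide, 42 high, housing 216 long plus a 20 mm cable stub. Origin at its underside; x across, y toward the plain end (housing y = -98 to +118 mm, stub to -118), z up out of the sockets. Starts flat on the bench, sockets up, its cable end between the rails of the holder, the plain end sticking out about 85 mm.
- plain_end (a point): The end of the power strip without the cable, on its underside at y = +118 mm; turns with the strip.
- cable_end (a point): The tip of the power strip's short cable stub, at underside level at y = -118 mm; turns with the strip.
- cable_box: Grey box fixed to the bench, 6 mm walls and floor. Origin: underside below the middle of the opening; x from hooded to notched end, z up. Inside x -170 to +75, y -65 to +65 mm, floor top z 6. Hood over x -170 to -75 (underside z 84, top 90); open above from x -75 to +75, walls there 68 high; 40 mm wide notch in the end wall at x +75. The strip is longer than the opening: it cannot go in level.
- hub_cap: Loose black round cap, 40 mm across, 23 mm high, on the bench beside the box; leave it. Origin at its underside.
- gear_case: Loose black moulded part, 58 x 56 x 19 mm, on the bench beside the box; leave it. Origin at its underside.
- driver_short: Loose short screwdriver with a yellow handle, 166 mm long, 26 mm high, lying on the bench beside the box; leave it. Origin at its underside.
- holder: Black plastic holder fixed to the bench, open above and at its front: two rails 6 mm thick, 34 mm high, 62 mm apart inside, from x = 0 to 168 mm, with a 12 mm high stop across at x = 160 mm; no floor. The strip lies between the rails with about 4 mm play each side. Origin on the bench in the middle of the open front; x points in between the rails (strip's y axis along -x), z up.

How it is judged (in metres and radians):
At the end, for the whole second after the job is handed in: The power strip lies at rest and released inside the cable box, sockets up, level within 3.4 degrees and flat on the box's floor (within 6 mm), its plain end at least 60 mm in under the hood, its cable end at the notched end wall (the stub may lie in the notch) (x of plain_end in the frame of cable_box between -0.176 and -0.135 m and x of cable_end in the frame of cable_box between 0.03 and 0.105 m and y of power_strip in the frame of cable_box between -0.065 and 0.065 m and z of power_strip in the frame of cable_box between 0 and 0.012 m and angle between power_strip's own z axis and vertical below 0.06 rad and linear speed of power_strip below 0.02 m/s); the robot touches nothing.
It fails at once if a loose bystander on the bench is moved by more than 30 mm (distance of any of hub_cap, gear_case, driver_short from where it was at the start of the episode above 0.03 m).
It also fails if it takes over 38 s, if anything falls off the work surface, if the arm or the gripper's body presses on something with over 40 N, if the wrist force passes 120 N, or if a joint passes its speed limit or range.

ROBOT

A 7-joint arm with a two-finger parallel gripper is mounted at the origin on the work surface; the furniture and walls round the work are solid. World frame = base frame: x ahead of the robot, y to its left, z up, the work surface at z = 0. Lengths are in m, angles in degrees, forces in N, time in s.
With the tool pointing down it reaches from about 0.4 to 0.75 m from the base axis. Payload 19.5 kg.
Tool frame: the origin (TCP) lies between the finger pads; the fingertips stand 22 mm ahead of it and the grasp point (between the pads) lies 3 mm ahead of it; z points along the fingers, y is the line along which they close (so a half turn about z gives the same grasp; the last joint's range is limited). The gripper opens to 85 mm and grips with 20 to 120 N. Pads are 22 mm wide; open, the fingers measure 114 mm over their backs; the gripper's body (76 mm by 85 mm) begins 54 mm behind the grasp point. The pads swing forward as they close: fully open they stand 13 mm farther back than shut.
Start: joints at [68.543, 40.479, -1.581, 85.061, 1.261, 54.483, -4.326], TCP at [0.188, -0.543, 0.253] pointing down, gripper open.
Joint ranges: [-155.06, 155.06], [-18.47, 123.98], [-90, 86.84], [0, 140.48], [-83.41, 263.41], [0, 116], [-161.91, 161.91]. Speed limits (degrees/s): [108.29, 108.29, 147.25, 147.25, 172.46, 172.46, 172.46].

INTERFACE

Orientations are given as [roll, pitch, yaw] about the fixed x, y, z axes, in that order (R = Rz(yaw) Ry(pitch) Rx(roll)).
In Python, from plant import r, sensors, job, snapshot gives the robot as it stands (r), with the cameras as plain functions, the readings (sensors) and the job (job).
- The arm moves only by the tool nudge_tcp, called after ">>>" as name(argument=value, ...) on one line, values as JSON. Schema: {"type":"object","properties":{"moves":{"type":"object","properties":{"plan":{"type":"array","items":{"type":"array","items":{"type":"number"},"minItems":6,"maxItems":6},"minItems":1,"maxItems":8}},"additionalProperties":false,"required":["plan"]},"aperture":{"type":"number"},"grip_force":{"type":"number"},"only":{"type":"string"},"quiet":{"type":"boolean"},"lines":{"type":"string"}},"required":["moves"],"additionalProperties":false}. moves is an object whose key "plan" holds a list of rows, 1 to 8 of them, each of 6 numbers: dx, dy, dz in m, then a rotation vector rx, ry, rz in degrees; each row shifts and turns the commanded pose from where the row before left it, along the tool's axes as they then stand; what a row does not reach is not made up. A row lasts 1/8 s, in which the tool goes at most 0.0625 m and 10.7 degrees, less where a joint would pass 70% of its speed; a pose out of reach is approached as far as the arm can. aperture is the opening from 0.0 (shut) to 1.0 (fully open), set as the call begins (left out keeps the last). The fingers move at their own pace and stop on an object; grip_force is the grip in N (left out, the last holds). Time passes only in rows, so rows that do not move let the fingers close. The tool returns the time, the measured TCP pose, the force, the opening and the grip force at its end. only (a regular expression) keeps the lines of the reply that match it, lines (a string "A,B") keeps lines A to B, and quiet returns only ok. Input that does not fit is refused with a message, and nothing moves.
- sensors.sense(): the state, without advancing time (a new reading comes with each control period).
- snapshot(name): name is "side" or "top"; returns a dict with "frame" (420x560x3 uint8, red, green, blue), "K" (3x3 intrinsics, pixels), "R" (3x3) and "t" (3): a world point X has camera coordinates R X + t. Camera axes: x right, y down, z forward; pixel columns grow to the right and rows downward; lengths in m; the calibration is good to about 2 mm. A picture is of the moment at which its call begins. There is no depth.
- job.finish_job(): hands the job in; it is judged then, once.
The state is a dict: "clock": time; "joint_pos": joint angles; "qvel": joint speeds; "joint_efforts": joint torques, N m; "ee_pos": TCP position; "tcp_rot": TCP orientation; "wrist_force": force on the tool from outside, world axes, zero at the start; "torque": the same for the moment, N m; "finger_gap": opening from 0.0 (shut) to 1.0 (fully open); "grasp_force": force on a finger pad.
Only numpy, scipy, OpenCV 4.12 (cv2) and the standard library are available. Lean on these libraries where they do the work, as an engineer would, in place of code of your own. Each camera call takes 0.05 s, during which the arm holds its last target. There are 200 camera calls.

## Working session

There is one attempt and no reset: what is moved stays moved. The work goes in short steps, Python scripts to look and compute and a tool call to move; the robot and the scene stay as the last step left them, time stands still between calls to the robot, and variables do not carry over. Pictures are saved under pics/ and viewed, at most 10 in all, crops included, and the job is handed in when it is done.

```bash
ls; mkdir -p pics; python3 - <<'E'
from plant import r, sensors, job, snapshot
import cv2,pickle
s=sensors.sense();print(s['ee_pos'],s['tcp_rot'],s['clock'],s['finger_gap'])
for n in("side","top"):
    d=snapshot(n);cv2.imwrite(f"pics/{n}0.png",cv2.cvtColor(d["frame"],cv2.COLOR_RGB2BGR))
    pickle.dump(d,open(f"{n}0.pkl","wb"));print(d["K"],d["R"],d["t"])
E
```

```text
pics
plant.py
[ 0.1877402  -0.54323998  0.25284176] [-1.79938996e+02  3.89272371e-03  1.90658466e+01] 0.0 1.0026982996442162
[[525.16608623   0.         286.22962336]
 [  0.         525.16608623 205.75783389]
 [  0.           0.           1.        ]] [[-0.96398391 -0.2659184   0.00473592]
 [-0.16125182  0.57020986 -0.80551758]
 [ 0.21150147 -0.77726966 -0.59255296]] [0.46522736 0.17294175 0.93511122]
[[482.69958646   0.         281.98488094]
 [  0.         482.69958646 206.12871696]
 [  0.           0.           1.        ]] [[ 0.00920214 -0.9995663  -0.02797387]
 [-0.99012874 -0.00519541 -0.1400646 ]
 [ 0.13985852  0.02898663 -0.98974712]] [-0.11069386  0.51242025  0.89478647]
```

View pics/side0.png

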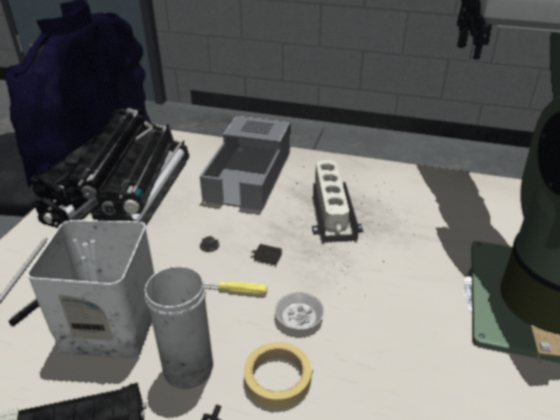

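View pics/top0.png

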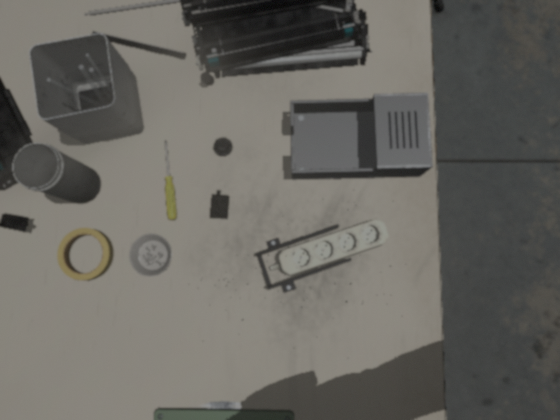

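The top view shows the strip with its plain end at (385,232), the box hood at the right (375–430, 95–170) and the notched end at column 290. The side view shows the same things. I'll enlarge both to pick corners.

```bash
python3 - <<'E'
import cv2
t=cv2.imread("pics/top0.png")[85:295,245:445];s=cv2.imread("pics/side0.png")[105:245,190:370]
cv2.imwrite("pics/topc.png",cv2.resize(t[:, :],None,fx=2.85,fy=2.85,interpolation=cv2.INTER_CUBIC))
cv2.imwrite("pics/sidec.png",cv2.resize(s,None,fx=4,fy=4,interpolation=cv2.INTER_CUBIC))
E
```

```text
(no output)
```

View pics/topc.png

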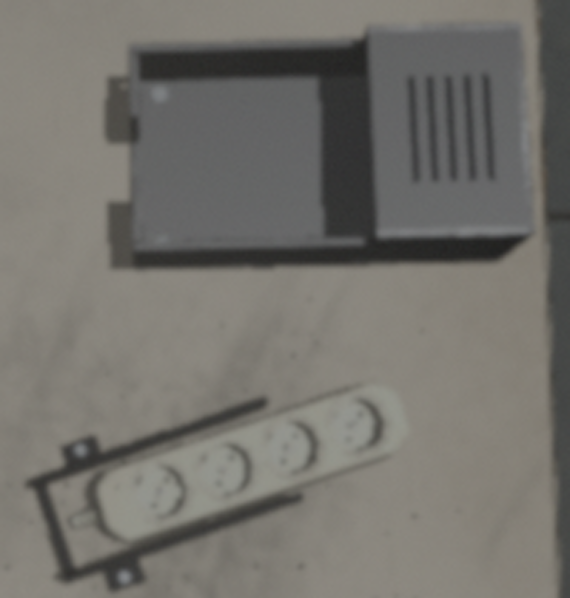

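View pics/sidec.png

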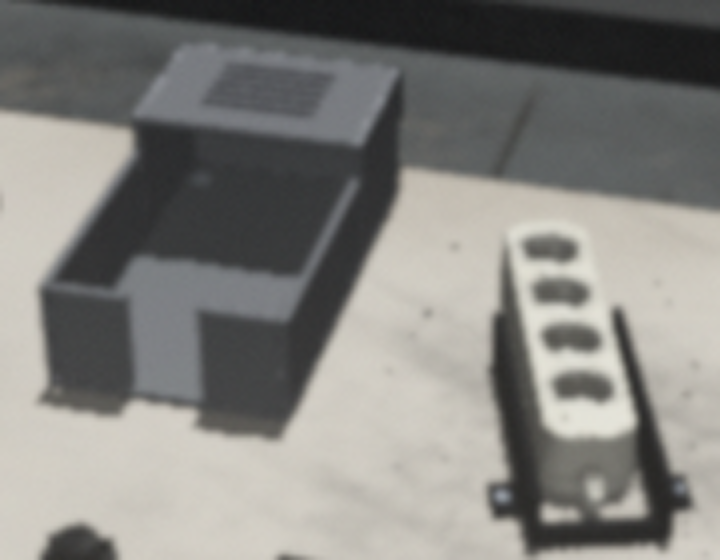

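```bash
cat > h.py <<'E'
import numpy as np,cv2,pickle
T=pickle.load(open("top0.pkl","rb"));S=pickle.load(open("side0.pkl","rb"))
P=lambda d:d["K"]@np.c_[d["R"],d["t"]]
def tri(a,b):
    X=cv2.triangulatePoints(P(T),P(S),np.array(a,float).reshape(2,1),np.array(b,float).reshape(2,1))
    return (X[:3]/X[3]).ravel()
def plane(d,uv,z):
    m=P(d);H=np.c_[m[:,0],m[:,1],m[:,2]*z+m[:,3]];X=np.linalg.solve(H,[*uv,1]);return X[:2]/X[2]
E
python3 - <<'E'
from h import *
np.set_printoptions(precision=4,suppress=True)
tc=lambda p:((np.array(p)+.5)/2.85-.5)+[245,85]
sc=lambda p:((np.array(p)+.5)/4-.5)+[190,105]
for n,a,b,z in [("hoodF+",(366,28),(135,116),.09),("hoodB+",(522,25),(182,45),.09),("hoodB-",(531,232),(400,70),.09),("hoodF-",(374,236),(358,148),.09),
 ("end+",(131,46),(42,288),.068),("end-",(135,247),(290,320),.068),
 ("s1",(158,493),(583,388),.042),("s2",(226,470),(570,340),.042),("s3",(292,446),(562,292),.042),("s4",(360,424),(550,248),.042),
 ("rail+",(265,402),(497,318),.034),("rail-",(300,497),(618,312),.034),("back+",(35,485),(672,540),.012),("back-",(64,578),(672,540),.012)]:
    print(n,tri(tc(a),sc(b)),plane(T,tc(a),z),plane(S,sc(b),z))
for n,a in [("tip",(410,425)),("sideA1",(365,385)),("sideA0",(130,465)),("sideB1",(390,456)),("sideB0",(130,543)),("stub",(68,521))]: print(n,plane(T,tc(a),.042 if n!="stub" else .012))
E
```

```text
hoodF+ [ 0.7153 -0.2766  0.089 ] [ 0.7159 -0.2762] [ 0.7135 -0.2745]
hoodB+ [ 0.7209 -0.3785  0.085 ] [ 0.7178 -0.3772] [ 0.7183 -0.3695]
hoodB- [ 0.5798 -0.3792  0.0875] [ 0.5802 -0.3784] [ 0.5777 -0.3745]
hoodF- [ 0.5776 -0.2795  0.0867] [ 0.5773 -0.2789] [ 0.5757 -0.2739]
end+ [ 0.7122 -0.1229  0.0643] [ 0.712  -0.1227] [ 0.7085 -0.1174]
end- [ 0.5727 -0.1265  0.0667] [ 0.5744 -0.1262] [ 0.5702 -0.1245]
s1 [ 0.4145 -0.1422  0.0419] [ 0.4145 -0.1422] [ 0.4144 -0.1421]
s2 [ 0.4302 -0.1871  0.0399] [ 0.43  -0.187] [ 0.4299 -0.184 ]
s3 [ 0.4449 -0.2308  0.0412] [ 0.4462 -0.2305] [ 0.4436 -0.2296]
s4 [ 0.4606 -0.2758  0.0405] [ 0.461  -0.2755] [ 0.4597 -0.2734]
rail+ [ 0.4769 -0.2141  0.0283] [ 0.4761 -0.2136] [ 0.4753 -0.2058]
rail- [ 0.4126 -0.2369  0.0295] [ 0.4129 -0.2363] [ 0.4112 -0.2302]
back+ [ 0.3834 -0.0613  0.0168] [ 0.4203 -0.0584] [ 0.3525 -0.0674]
back- [ 0.3554 -0.0788  0.0023] [ 0.3578 -0.0791] [ 0.3525 -0.0674]
tip [ 0.4606 -0.3083]
sideA1 [ 0.487  -0.2792]
sideA0 [ 0.4328 -0.1236]
sideB1 [ 0.44   -0.2948]
sideB0 [ 0.3817 -0.1239]
stub [ 0.3961 -0.0813]
```

```bash
cat >> h.py <<'E'
from scipy.spatial.transform import Rotation as Ro
def delta(pos,rpy):
    from plant import r, sensors, job, snapshot
    s=sensors.sense();A=Ro.from_euler("xyz",s["tcp_rot"],degrees=True);B=Ro.from_euler("xyz",rpy,degrees=True)
    print("t",round(s["clock"],2),"shift",np.round(A.inv().apply(np.array(pos)-s["ee_pos"]),4),"rot",np.round((A.inv()*B).as_rotvec(degrees=True),2))
E
```

>>> nudge_tcp(moves={"plan":[[0, 0, 0, 0, 0, -10], [0, 0, 0, 0, 0, -10], [0, 0, 0, 0, 0, -10], [0, 0, 0, 0, 0, -10], [0, 0, 0, 0, 0, -10], [0, 0, 0, 0, 0, -10], [0, 0, 0, 0, 0, -10], [0, 0, 0, 0, 0, -10]]}, aperture=1.0)

```text
clock: 1.1
ee_pos: [0.1877, -0.5433, 0.253]
tcp_rot: [-180.0, -0.0, 99.4]
wrist_force: [-0.8, 0.1, 0.7]
finger_gap: 0.999
grasp_force: 0.0
```

>>> nudge_tcp(moves={"plan":[[0, 0, 0, 0, 0, -10], [0, 0, 0, 0, 0, 0]]})

```text
clock: 1.35
ee_pos: [0.1876, -0.5434, 0.253]
tcp_rot: [180.0, -0.0, 109.0]
wrist_force: [-0.1, -0.1, 1.2]
finger_gap: 1.004
grasp_force: 0.0
```

```bash
python3 -c "
from h import *
print(plane(T,(437,240),0)); delta([.459,-.268,.13],[180,0,109.15])"
```

```text
[ 0.45262672 -0.4105679 ]
t 1.35 shift [0.1719 0.3463 0.1232] rot [ 0.01 -0.04 -0.15]
```

>>> nudge_tcp(moves={"plan":[[0.0215, 0.0433, 0.0154, 0, 0, 0], [0.0215, 0.0433, 0.0154, 0, 0, 0], [0.0215, 0.0433, 0.0154, 0, 0, 0], [0.0215, 0.0433, 0.0154, 0, 0, 0], [0.0215, 0.0433, 0.0154, 0, 0, 0], [0.0215, 0.0433, 0.0154, 0, 0, 0], [0.0215, 0.0433, 0.0154, 0, 0, 0], [0.0215, 0.0433, 0.0154, 0, 0, 0]]})

```text
clock: 2.35
ee_pos: [0.46, -0.2666, 0.1296]
tcp_rot: [-180.0, 0.0, 108.8]
wrist_force: [0.1, -0.6, -0.2]
finger_gap: 0.999
grasp_force: 0.0
```

>>> nudge_tcp(moves={"plan":[[0, 0, 0, 0, 0, 0], [0, 0, 0, 0, 0, 0]]})

```text
clock: 2.6
ee_pos: [0.4586, -0.2682, 0.1301]
tcp_rot: [-180.0, 0.0, 108.9]
wrist_force: [0.1, -0.1, -0.5]
finger_gap: 1.003
grasp_force: 0.0
```

```bash
python3 - <<'E'
from h import *; from plant import r, sensors, job, snapshot
delta([.459,-.268,.03],[180,0,109.15])
d=snapshot("top");cv2.imwrite("pics/top1.png",cv2.resize(cv2.cvtColor(d["frame"],cv2.COLOR_RGB2BGR)[85:295,245:445],None,fx=2.85,fy=2.85))
E
```

```text
t 2.6 shift [1.000e-04 5.000e-04 1.001e-01] rot [-0.04  0.02 -0.27]
```

View pics/top1.png

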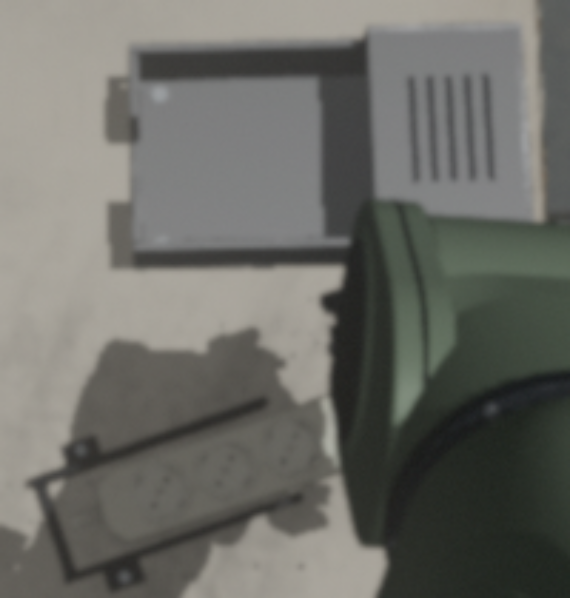

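The hand covers the plain end in this view: its left edge is at crop column ~340. The strip's position hasn't changed, so I'll go down and grip.

>>> nudge_tcp(moves={"plan":[[0, 0, 0.03, 0, 0, 0], [0, 0, 0.03, 0, 0, 0], [0, 0, 0.02, 0, 0, 0], [0, 0, 0.02, 0, 0, 0], [0, 0, 0, 0, 0, 0]]})

```text
clock: 3.28
ee_pos: [0.4581, -0.2684, 0.0296]
tcp_rot: [-179.9, -0.0, 108.9]
wrist_force: [-0.1, -0.8, 0.8]
finger_gap: 1.0
grasp_force: 0.0
```

>>> nudge_tcp(moves={"plan":[[0, 0, 0, 0, 0, 0], [0, 0, 0, 0, 0, 0], [0, 0, 0, 0, 0, 0], [0, 0, 0, 0, 0, 0], [0, 0, 0, 0, 0, 0], [0, 0, 0, 0, 0, 0]]}, aperture=0.0, grip_force=60)

```text
clock: 4.03
ee_pos: [0.4592, -0.2682, 0.0313]
tcp_rot: [180.0, 0.1, 109.0]
wrist_force: [-2.6, 0.6, 14.3]
finger_gap: 0.614
grasp_force: 61.0
```

>>> nudge_tcp(moves={"plan":[[0, 0, -0.004, 0, 0, 0], [-0.015, 0, 0, 0, 0, 0], [-0.02, 0, 0, 0, 0, 0], [-0.02, 0, 0, 0, 0, 0], [-0.02, 0, 0, 0, 0, 0], [-0.02, 0, 0, 0, 0, 0], [0, 0, 0, 0, 0, 0], [0, 0, 0, 0, 0, 0]]})

```text
clock: 5.03
ee_pos: [0.49, -0.3569, 0.0342]
tcp_rot: [180.0, -0.0, 109.1]
wrist_force: [0.3, 0.4, -2.4]
finger_gap: 0.613
grasp_force: 63.4
```

>>> nudge_tcp(moves={"plan":[[0, 0, 0.002, 0, 0, 0], [0, 0, 0, 0, 0, 0]]})

```text
clock: 5.28
ee_pos: [0.4901, -0.357, 0.032]
tcp_rot: [-180.0, -0.0, 109.1]
wrist_force: [0.0, 0.9, -2.6]
finger_gap: 0.61
grasp_force: 63.4
```

>>> nudge_tcp(moves={"plan":[[0, 0, -0.002, 0, 0, 0], [0, 0, 0, 0, 0, 0], [0, 0, 0, 0, 0, 0], [0, 0, 0, 0, 0, 0]]}, aperture=1.0)

```text
clock: 5.78
ee_pos: [0.4901, -0.3575, 0.0341]
tcp_rot: [-180.0, -0.0, 109.1]
wrist_force: [-0.2, 0.9, 0.1]
finger_gap: 0.998
grasp_force: 0.0
```

>>> nudge_tcp(moves={"plan":[[0, 0, -0.03, 0, 0, 0], [0, 0, -0.05, 0, 0, 0], [0, 0, -0.05, 0, 0, 0], [0.05, 0, 0, 0, 0, 0], [0.05, 0, 0, 0, 0, 0], [0.05, 0, 0, 0, 0, 0], [0, 0, 0, 0, 0, 0]]})

```text
clock: 6.65
ee_pos: [0.4407, -0.213, 0.1646]
tcp_rot: [-180.0, -0.0, 109.3]
wrist_force: [0.8, -0.6, 0.2]
finger_gap: 1.002
grasp_force: 0.0
```

```bash
python3 - <<'E'
from h import *; from plant import r, sensors, job, snapshot
a=[]
for n,(x,y) in (("top",(225,165)),("side",(260,130))):
    d=snapshot(n);pickle.dump(d,open(n+"2.pkl","wb"));a.append(cv2.resize(cv2.cvtColor(d["frame"],cv2.COLOR_RGB2BGR)[y:y+130,x:x+200],None,fx=4,fy=4)[:300 if n=="x" else 520])
cv2.imwrite("pics/two2.png",cv2.resize(np.vstack(a),None,fx=.57,fy=.57))
E
```

```text
(no output)
```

View pics/two2.png

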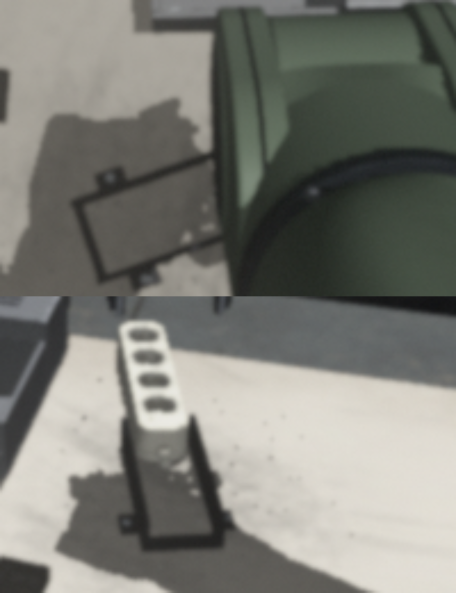

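The strip is out at the holder's mouth and still straight. In the side half of the picture the sockets are at (143,335), (149,357), (154,380) and (160,404).

```bash
python3 - <<'E'
from h import *
q=[]
for p in [(160,404),(154,380),(149,357),(143,335)]:
    u=((np.array(p)-[0,296.4]+.5)/2.28-.5)+[260,130]; q.append(plane(S,u,.041)); print(q[-1])
v=q[3]-q[0];print(np.degrees(np.arctan2(v[1],v[0])),np.linalg.norm(v))
d=np.array([.328,-.945]);g=np.array([.4901,-.357])-d*.118  # strip y=-40
print("target",g); delta([*g,.036],[180,0,109.15])
E
```

```text
[ 0.44496509 -0.23385264]
[ 0.45986705 -0.2760827 ]
[ 0.47426209 -0.31924365]
[ 0.49012982 -0.36265551]
-70.67678143843528 0.1364918754478581
target [ 0.451396 -0.24549 ]
t 6.75 shift [-0.0312 -0.0002  0.1283] rot [ 0.01  0.03 -0.06]
```

>>> nudge_tcp(moves={"plan":[[-0.0312, 0, 0, 0, 0, 0], [0, 0, 0.04, 0, 0, 0], [0, 0, 0.04, 0, 0, 0], [0, 0, 0.03, 0, 0, 0], [0, 0, 0.02, 0, 0, 0], [0, 0, 0, 0, 0, 0]]})

```text
clock: 7.5
ee_pos: [0.4508, -0.2457, 0.033]
tcp_rot: [-179.9, -0.1, 109.0]
wrist_force: [0.0, -1.6, 0.7]
finger_gap: 1.0
grasp_force: 0.0
```

>>> nudge_tcp(moves={"plan":[[0, 0, 0, 0, 0, 0], [0, 0, 0, 0, 0, 0], [0, 0, 0, 0, 0, 0], [0, 0, 0, 0, 0, 0], [0, 0, 0, 0, 0, 0], [0, 0, 0, 0, 0, 0]]}, aperture=0.0, grip_force=90)

```text
clock: 8.25
ee_pos: [0.4516, -0.2457, 0.0356]
tcp_rot: [179.9, 0.1, 109.0]
wrist_force: [-4.5, 1.6, 20.8]
finger_gap: 0.595
grasp_force: 89.7
```

>>> nudge_tcp(moves={"plan":[[0, 0, -0.03, 0, 0, 0], [0, 0, -0.04, 0, 0, 0], [0, 0, -0.04, 0, 0, 0], [0, 0, -0.04, 0, 0, 0], [0, 0, 0, 0, 0, 0], [0, 0, 0, 0, 0, 0]]})

```text
clock: 9.0
ee_pos: [0.4509, -0.2453, 0.1838]
tcp_rot: [-180.0, -0.0, 109.1]
wrist_force: [-0.3, -0.3, -3.4]
finger_gap: 0.591
grasp_force: 95.1
```

```bash
python3 - <<'E'
from h import *; from plant import r, sensors, job, snapshot
d=snapshot("side");pickle.dump(d,open("side3.pkl","wb"));cv2.imwrite("pics/side3.png",cv2.resize(cv2.cvtColor(d["frame"],cv2.COLOR_RGB2BGR)[40:250,190:430],None,fx=2.8,fy=2.8))
E
```

```text
(no output)
```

View pics/side3.png

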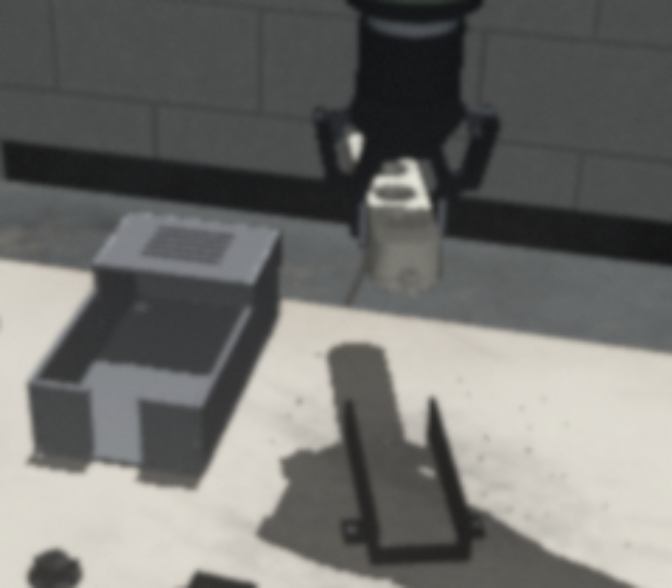

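```bash
cat >> h.py <<'E'
m=np.array([[-.075,-.071],[-.176,-.071],[-.176,.071],[-.075,.071],[.081,-.071],[.081,.071]])  # box y left of x: world -x side is +y
top=np.array([[.7159,-.2762],[.7178,-.3772],[.5802,-.3784],[.5773,-.2789],[.712,-.1227],[.5744,-.1262]])
sd=np.array([[.7135,-.2745],[.7183,-.3695],[.5777,-.3745],[.5757,-.2739],[.7085,-.1174],[.5702,-.1245]])
w=.7*top+.3*sd   # x,y both views, top weighted
wc,mc=w.mean(0),m.mean(0)
U,_,V=np.linalg.svd((m-mc).T@(w-wc));RB=(U@V).T;OB=wc-RB@mc;YB=np.degrees(np.arctan2(RB[1,0],RB[0,0]))
def tcp(nx,nz,th,h=.0356,ly=.158):
    "TCP pose for the nose underside at box x nx, height nz, tilt th"
    rpy=[180,-th,YB];R=Ro.from_euler("xyz",rpy,degrees=True)
    N=np.r_[OB+RB@[nx,0],nz]
    return N-R.apply([-ly,0,h]),rpy
E
python3 - <<'E'
from h import *
np.set_printoptions(precision=4,suppress=True)
print(OB,YB,np.linalg.det(RB));print(w-(m@RB.T+OB))
t=np.radians(17)
for L,u in((.115,.09),(.115,0),(0,0)):
    p,q=tcp(-.158+L*np.cos(t),.009+L*np.sin(t)+u,17);print(p,q);delta(p,q)
delta(*tcp(-.158,.008,0))
E
```

```text
[ 0.6442 -0.202 ] 91.40934600123973 0.9999999999999998
[[-0.0018 -0.0004]
 [-0.0015  0.0013]
 [ 0.0019  0.0025]
 [ 0.0018  0.0013]
 [-0.0022 -0.0018]
 [ 0.0019 -0.0029]]
[ 0.6419 -0.1094  0.2129] [180, -17, np.float64(91.40934600123973)]
t 9.05 shift [ 0.066   0.2249 -0.0297] rot [-2.68 16.83 17.51]
[ 0.6419 -0.1094  0.1229] [180, -17, np.float64(91.40934600123973)]
t 9.05 shift [0.0659 0.225  0.0603] rot [-2.68 16.83 17.51]
[ 0.6446 -0.2193  0.0892] [180, -17, np.float64(91.40934600123973)]
t 9.05 shift [-0.0389  0.1917  0.0939] rot [-2.68 16.83 17.51]
t 9.05 shift [-0.0225  0.197   0.1396] rot [-0.06 -0.04 17.65]
```

>>> nudge_tcp(moves={"plan":[[0.0132, 0.045, -0.006, 0, 0, 0], [0.0132, 0.045, -0.006, 0, 0, 0], [0.0132, 0.045, -0.006, 0, 0, 0], [0.0132, 0.045, -0.006, 0, 0, 0], [0.0132, 0.045, -0.006, 0, 0, 0], [0, 0, 0, 0, 0, 0]]})

```text
clock: 9.8
ee_pos: [0.6437, -0.106, 0.2124]
tcp_rot: [-180.0, -0.1, 109.3]
wrist_force: [-1.3, -0.7, -3.3]
finger_gap: 0.593
grasp_force: 95.2
```

>>> nudge_tcp(moves={"plan":[[0, 0, 0, -0.9, 5.6, 5.85], [0, 0, 0, -0.9, 5.6, 5.85], [0, 0, 0, -0.9, 5.6, 5.85], [0, 0, 0, 0, 0, 0], [0, 0, 0, 0, 0, 0]]})

```text
clock: 10.42
ee_pos: [0.6422, -0.1088, 0.2137]
tcp_rot: [179.9, -16.9, 91.6]
wrist_force: [-0.1, -0.6, -3.3]
finger_gap: 0.592
grasp_force: 95.2
```

```bash
python3 - <<'E'
from h import *; from plant import r, sensors, job, snapshot
t=np.radians(17);L=.115
p,q=tcp(-.158+L*np.cos(t),.009+L*np.sin(t),17);delta(p,q)
a=[]
for n,(x,y) in (("top",(245,60)),("side",(190,30))):
    d=snapshot(n);a.append(cv2.resize(cv2.cvtColor(d["frame"],cv2.COLOR_RGB2BGR)[y:y+180,x:x+180],None,fx=2.2,fy=2.2))
cv2.imwrite("pics/two4.png",np.hstack(a))
E
```

```text
t 10.43 shift [-0.0269 -0.0004  0.0868] rot [0.02 0.14 0.16]
```

View pics/two4.png

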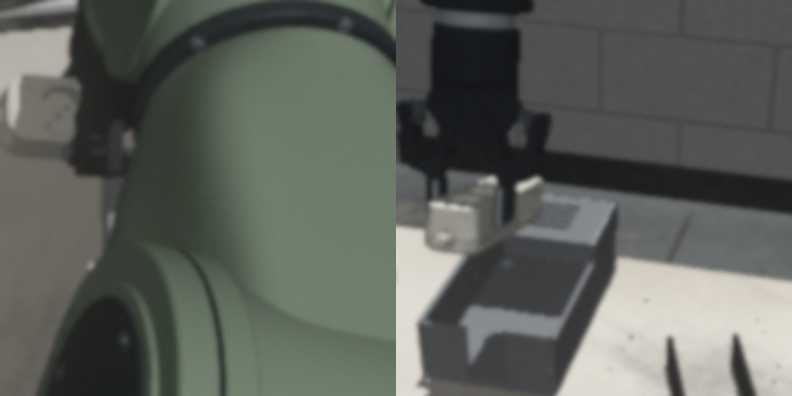

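The strip is tilted, nose toward the hood. The stub tip is seen at side pixel ≈(213.5,139.5); I'll check that against the prediction.

```bash
python3 - <<'E'
from h import *; from plant import r, sensors, job, snapshot
s=sensors.sense();R=Ro.from_euler("xyz",s["tcp_rot"],degrees=True)
for n,v in (("stub low",[.078,0,.0356]),("stub ~10up",[.078,0,.0256]),("cable end face top +",[.058,.027,-.0064]),("cable end face top -",[.058,-.027,-.0064])):
    X=R.apply(v)+s["ee_pos"];p=P(S)@np.r_[X,1];p=p[:2]/p[2];print(n,X.round(4),p.round(1),((p-[190,30])*2.2+[396,0]).round(0))
E
```

```text
stub low [ 0.6401 -0.0235  0.2028] [207.8 147.7] [435. 259.]
stub ~10up [ 0.6402 -0.0264  0.2123] [207.9 142.4] [435. 247.]
cable end face top + [ 0.6679 -0.0541  0.2372] [198.6 121.6] [415. 202.]
cable end face top - [ 0.6139 -0.0555  0.2371] [226.2 125.1] [476. 209.]
```

```bash
python3 - <<'E'
from h import *; from plant import r, sensors, job, snapshot
d=snapshot("side");I=cv2.cvtColor(d["frame"],cv2.COLOR_RGB2BGR)
s=sensors.sense();R=Ro.from_euler("xyz",s["tcp_rot"],degrees=True)
I=cv2.resize(I[70:190,180:300],None,fx=5,fy=5,interpolation=cv2.INTER_CUBIC)
def px(v):
    p=P(S)@np.r_[R.apply(v)+s["ee_pos"],1];return tuple(int(c) for c in ((p[:2]/p[2]-[180,70]+.5)*5))
for x in (.058,-.158):
    for y in (-.027,.027):
        for z in (.0356,-.0064): cv2.circle(I,px([x,y,z]),3,(0,0,255),-1)
cv2.circle(I,px([0,0,0]),3,(255,0,0),-1)
cv2.imwrite("pics/z5.png",I)
E
```

```text
(no output)
```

View pics/z5.png

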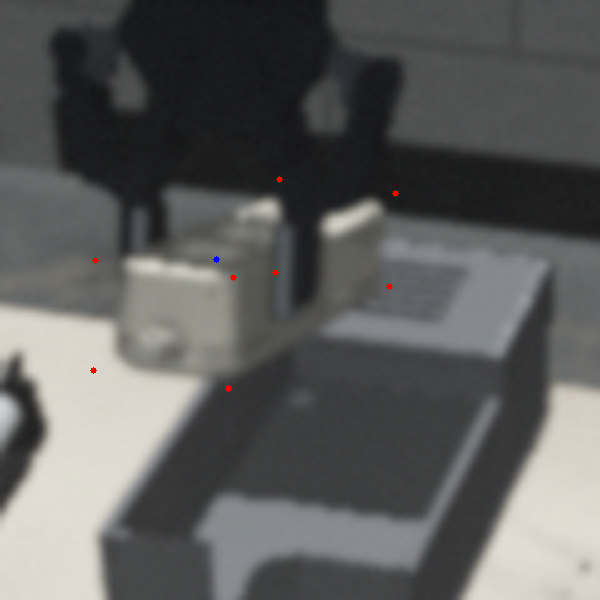

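```bash
python3 - <<'E'
from h import *; from plant import r, sensors, job, snapshot
from scipy.optimize import least_squares
s=sensors.sense();R=Ro.from_euler("xyz",s["tcp_rot"],degrees=True)
b,t=.0356,-.0064
V=np.array([[.058,0,t],[.058,0,b],[-.140,-.027,t],[.043,-.027,t],[.043,.027,t],[-.140,-.027,b],[.043,-.027,b],[.043,.027,b]])
O=np.array([[182,267],[180,367],[383,208],[240,272],[127,262],[382,285],[243,371],[119,357]])
def px(p,V):
    W=Ro.from_rotvec([0,p[3],p[4]],degrees=True).apply(V)+p[:3]
    q=P(S)@np.c_[R.apply(W)+s["ee_pos"],np.ones(len(V))].T;return ((q[:2]/q[2]).T-[180,70]+.5)*5
f=lambda p:np.r_[(px(p,V)-O).ravel()/5, p[:3]/.004, p[3:]/4]
np.set_printoptions(precision=4,suppress=True)
print((px(np.zeros(5),V)-O).round(0).tolist())
z=least_squares(f,np.zeros(5),x_scale=[.01,.01,.01,5,5]);print(z.x,(px(z.x,V)-O).round(0).tolist())
E
```

```text
[[-18.0, 2.0], [-19.0, 13.0], [1.0, -9.0], [6.0, -1.0], [-16.0, -8.0], [-4.0, 9.0], [-1.0, 9.0], [-11.0, 6.0]]
[-0.0043 -0.0015 -0.0003  0.4282 -0.8819] [[-8.0, -1.0], [-9.0, 9.0], [2.0, -9.0], [16.0, -4.0], [-7.0, -11.0], [-2.0, 8.0], [8.0, 6.0], [-2.0, 3.0]]
```

```bash
python3 - <<'E'
from h import *
t=np.radians(17);L=.118
delta(*tcp(-.154+L*np.cos(t),.009+L*np.sin(t),17))
E
```

```text
t 10.57 shift [-0.0206 -0.0007  0.0883] rot [0.07 0.11 0.14]
```

>>> nudge_tcp(moves={"plan":[[-0.005, 0, 0.022, 0, 0.1, 0.1], [-0.005, 0, 0.022, 0, 0, 0], [-0.005, 0, 0.022, 0, 0, 0], [-0.0055, 0, 0.022, 0, 0, 0], [0, 0, 0, 0, 0, 0]]})

```text
clock: 11.2
ee_pos: [0.6418, -0.1025, 0.1229]
tcp_rot: [-179.9, -17.1, 91.4]
wrist_force: [0.0, -0.1, -2.1]
finger_gap: 0.594
grasp_force: 95.2
```

```bash
python3 -c "
from h import *
t=np.radians(17);L=0
delta(*tcp(-.154+L*np.cos(t),.009+L*np.sin(t),17))"
```

```text
t 11.2 shift [-1.177e-01  1.000e-04 -9.000e-04] rot [-0.05 -0.05 -0.05]
```

>>> nudge_tcp(moves={"plan":[[-0.015, 0, 0, 0, 0, 0], [-0.015, 0, 0, 0, 0, 0], [-0.015, 0, 0, 0, 0, 0], [-0.015, 0, 0, 0, 0, 0], [0, 0, 0, 0, 0, 0]]})

```text
clock: 11.82
ee_pos: [0.6434, -0.162, 0.1058]
tcp_rot: [180.0, -17.0, 91.2]
wrist_force: [-0.0, 0.1, -2.2]
finger_gap: 0.595
grasp_force: 95.2
```

>>> nudge_tcp(moves={"plan":[[-0.015, 0, 0, 0, 0, 0], [-0.015, 0, 0, 0, 0, 0], [-0.015, 0, 0, 0, 0, 0], [-0.0125, 0, 0, 0, 0, 0], [0, 0, 0, 0, 0, 0]]})

```text
clock: 12.45
ee_pos: [0.6446, -0.2165, 0.089]
tcp_rot: [180.0, -17.0, 91.2]
wrist_force: [0.5, 0.3, -2.0]
finger_gap: 0.589
grasp_force: 95.2
```

```bash
python3 - <<'E'
from h import *
for k in (12,8,4,0): delta(*tcp(-.154,.009 if k else .0075,k))
E
```

```text
t 12.45 shift [ 0.0037 -0.0001  0.014 ] rot [ 0.08 -5.05 -0.18]
t 12.45 shift [ 0.0048 -0.0001  0.0252] rot [ 0.07 -9.05 -0.18]
t 12.45 shift [ 0.0051 -0.0002  0.0365] rot [  0.06 -13.05  -0.19]
t 12.45 shift [ 0.0042 -0.0002  0.0493] rot [  0.06 -17.05  -0.19]
```

>>> nudge_tcp(moves={"plan":[[0.0035, 0, 0.014, 0, -5, -0.2], [0, 0, 0, 0, 0, 0], [0.0021, 0, 0.0111, 0, -4, 0], [0, 0, 0, 0, 0, 0], [0.0021, 0, 0.0111, 0, -4, 0], [0, 0, 0, 0, 0, 0], [0, 0, 0, 0, 0, 0]]})

```text
clock: 13.32
ee_pos: [0.6446, -0.2009, 0.0565]
tcp_rot: [179.9, -4.1, 91.4]
wrist_force: [-0.2, 0.0, -2.0]
finger_gap: 0.593
grasp_force: 95.2
```

```bash
python3 -c "
from h import *
delta(*tcp(-.154,.0075,0))"
```

```text
t 13.32 shift [ 0.0019 -0.0005  0.0136] rot [ 0.11 -4.14  0.02]
```

>>> nudge_tcp(moves={"plan":[[0.001, 0, 0.0055, 0, -2, 0], [0.0008, 0, 0.0055, 0, -2.1, 0], [0, 0, 0, 0, 0, 0], [0, 0, 0.002, 0, 0, 0], [0, 0, 0, 0, 0, 0]]})

```text
clock: 13.95
ee_pos: [0.6445, -0.1979, 0.0431]
tcp_rot: [179.9, 0.0, 91.5]
wrist_force: [-0.4, -0.5, -1.7]
finger_gap: 0.593
grasp_force: 95.3
```

>>> nudge_tcp(moves={"plan":[[0, 0, 0.001, 0, 0, 0], [0, 0, 0, 0, 0, 0]]}, only="ee_pos|wrist")

```text
ee_pos: [0.6445, -0.1979, 0.0421]
wrist_force: [0.2, -0.2, -1.9]
```

>>> nudge_tcp(moves={"plan":[[0, 0, 0.001, 0, 0, 0], [0, 0, 0, 0, 0, 0]]}, only="ee_pos|wrist")

```text
ee_pos: [0.6445, -0.1978, 0.0418]
wrist_force: [-3.9, 0.3, 9.3]
```

Floor contact came at the expected height. I'll release with the fingers only part open so they stay clear of the walls, then retreat.

>>> nudge_tcp(moves={"plan":[[0, 0, 0, 0, 0, 0], [0, 0, 0, 0, 0, 0], [0, 0, 0, 0, 0, 0], [0, 0, 0, 0, 0, 0]]}, aperture=0.82)

```text
clock: 14.95
ee_pos: [0.6445, -0.1976, 0.0411]
tcp_rot: [179.9, 0.0, 91.5]
wrist_force: [-0.8, 0.3, 0.6]
finger_gap: 0.822
grasp_force: 0.0
```

>>> nudge_tcp(moves={"plan":[[0, 0, -0.015, 0, 0, 0], [0, 0, -0.03, 0, 0, 0], [0, 0, -0.04, 0, 0, 0], [0, 0, -0.05, 0, 0, 0], [0, 0, -0.05, 0, 0, 0], [0, 0, -0.05, 0, 0, 0]]})

```text
clock: 15.7
ee_pos: [0.6438, -0.1973, 0.2791]
tcp_rot: [179.8, 0.1, 91.5]
wrist_force: [0.7, -0.7, 0.5]
finger_gap: 0.825
grasp_force: 0.0
```

>>> nudge_tcp(moves={"plan":[[0, -0.06, 0, 0, 0, 0], [0, -0.06, 0, 0, 0, 0], [0, -0.06, 0, 0, 0, 0], [0, -0.06, 0, 0, 0, 0], [0, 0, 0, 0, 0, 0], [0, 0, 0, 0, 0, 0]]})

```text
clock: 16.45
ee_pos: [0.4155, -0.204, 0.2768]
tcp_rot: [179.8, 0.1, 91.5]
wrist_force: [0.3, 0.4, 1.6]
finger_gap: 0.815
grasp_force: 0.0
```

```bash
python3 - <<'E'
from h import *; from plant import r, sensors, job, snapshot
a=[]
for n,(x,y) in (("top",(245,70)),("side",(190,100))):
    d=snapshot(n);a.append(cv2.resize(cv2.cvtColor(d["frame"],cv2.COLOR_RGB2BGR)[y:y+120,x:x+190],None,fx=4,fy=4)[:, :])
cv2.imwrite("pics/end.png",cv2.resize(np.vstack(a),None,fx=.62,fy=.62))
E
```

```text
(no output)
```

View pics/end.png

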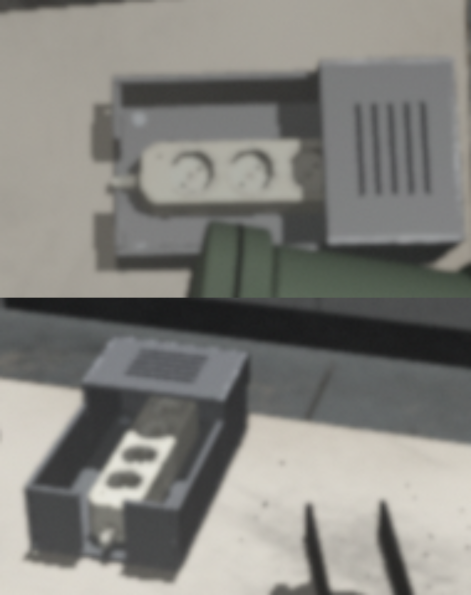

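The strip lies flat. Its housing end is at top-view (141,170), with the stub in the notch. I'll check the numbers.

```bash
python3 - <<'E'
from h import *
for p,z in (((141,170),.048),((108,183),.016)):
    print(RB.T@(plane(T,np.array(p)/2.48+[245,70],z)-OB))
E
```

```text
[ 0.0574322  -0.00066013]
[0.08364016 0.00034004]
```

```bash
python3 -c "
from plant import r, sensors, job, snapshot
print(job.finish_job())"
```

```text
the job is handed in; nothing more can be done
None
```

The power strip is out of its holder and lying flat in the cable box, sockets up, plain end about 84 mm under the hood and stub in the notch; it is released and the job was handed in at about 16.5 s, though no pass/fail verdict came back and I did not re-measure the loose parts afterwards.

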